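Press two walnut inlay blocks flush into an oak panel

TASK

First roll the loose dowel along the panel, without lifting it, until it lies against the stop strip at the panel's far edge. Then put the two walnut inlay blocks, the long one and the square one, into the recesses they fit, chamfered side down, and press each fully home against its sprung catches so that it is flush with the panel. Leave the walnut offcut, the tools and everything else on the bench where they are.

Things in the scene. Friction and masses are not known exactly. Their poses are not given: they have to be found in the camera images.
- panel: Oak panel fixed to the bench, 220 (x) x 260 (y) x 26 mm thick, top at z = 0.026. Origin: centre of its underside; x points to its far edge. Two screw clamps hold it at its sides, fixed: each fills panel x 0.025..0.065, |y| 0.106..0.143 and rises to 95 mm above the bench.
- stop_strip (a point): Middle of the near face of the stop strip, at its foot, at panel (0.093, 0, 0.026). The strip is fixed on the panel's top along y by the far edge, 14 wide x 200 long x 14 mm high.
- long_recess (a point): Centre of the mouth of the long recess, level with the panel's top; axes as the panel's; panel (-0.045, 0.045). Recess 37 (x) x 75 (y) x 18 mm deep, flat floor. A rounded brass nose on a spring stands 3 mm out of the middle of both end walls (+y, -y), so a block laid in stays about 9 mm proud until pressed (5 to 15 N).
- square_recess (a point): Centre of the mouth of the square recess, level with the panel's top; axes as the panel's; panel (-0.045, -0.060). Recess 47 x 47 x 18 mm deep, with the same sprung noses in its +y and -y walls.
- long_block: Loose walnut block 34 (x) x 72 (y) x 18 mm high, 40 g, lying flat; its four lower edges are bevelled (2 mm in, 4 mm up). Origin: centre of its underside.
- long_block_top (a point): Centre of the long block's top face, 18 mm above its origin.
- square_block: Loose walnut block 44 x 44 x 18 mm high, 40 g, lying flat, same bevel. Origin: centre of its underside.
- square_block_top (a point): Centre of the square block's top face, 18 mm above its origin.
- dowel: Loose round wooden dowel, 25 mm diameter, 180 mm long along its own y, lying on the panel's top across both recesses, roughly parallel to the stop strip. Origin: its middle, on its axis. When it touches the strip its axis is at panel x = 0.0805.
- offcut: Bystander: walnut offcut 60 x 56 x 24 mm high, no bevel, fits neither recess; lies in one of the three places where the blocks lie. Origin: centre of its underside.
- glue_bottle: Bystander: standing glue bottle, diameter 60, height 170 mm. Origin: centre of its underside.
- screw_jar: Bystander: standing glass jar, diameter 60, height 70 mm. Origin: centre of its underside.
- chisel: Bystander: chisel lying along its own x, 230 mm long, 22 mm wide and high (handle x -0.11..-0.01, blade to +0.12). Origin at bench level near the ferrule.
- cork_block: Bystander: cork sanding block 110 (x) x 60 (y) x 35 mm high. Origin: centre of its underside.
Things that resemble listed ones, but are neither listed nor needed, are in the scene too. Leave any orange look-alike of the dowel alone.

How it is judged:
By the outcome, as a careful person would: the job done as asked, in the order asked, and still so for the second after the job is handed in, with the robot touching nothing.
It also fails if it takes over 72 s, if anything falls off the work surface, if the arm or the gripper's body presses on something with over 40 N, if the wrist force passes 120 N, or if a joint passes its speed limit or range.

ROBOT

A 6-joint arm with a two-finger parallel gripper is mounted at the origin on the work surface. World frame = base frame: x ahead of the robot, y to its left, z up, the work surface at z = 0. Lengths are in m, angles in rad, forces in N, time in s.
With the tool pointing down it reaches from about 0.3 to 0.775 m from the base axis. Payload 14.6 kg.
Tool frame: the origin (TCP) lies midway between the tips of the shut fingers; the grasp point (between the pads) lies 19 mm behind it (tcp_to_grasp is the distance from the TCP to the grasp point, in m); z points along the fingers, y is the line along which they close (so a half turn about z gives the same grasp; the last joint's range is limited). The gripper opens to 94 mm and grips with 3 to 60 N. Pads are 16 mm wide; open, the fingers measure 119 mm over their backs; the gripper's body (75 mm by 177 mm) begins 78 mm behind the grasp point.
Start: joints at [1.147, 0.3, 1.521, -0, 1.321, -0.067], TCP at [0.192, 0.515, 0.205] pointing down, gripper open.
Joint ranges: [-3.03, 3.03], [-0.79, 2.21], [0.23, 2.52], [-1.04, 4.18], [0, 3.07], [-2.55, 2.55]. Speed limits (rad/s): [2.22, 2.22, 2.57, 3.14, 3.14, 3.14].

INTERFACE

Orientations are given as [roll, pitch, yaw] about the fixed x, y, z axes, in that order (R = Rz(yaw) Ry(pitch) Rx(roll)).
In Python, from station import * gives the robot as it stands.
- The arm moves only by the tool send_rows, never from a script. Its argument "motion" is a list of rows, each a list of 3 entries, a list of its own where there are three numbers: the shift along the tool's x, y, z in units of 0.03 m (1.0 is 0.03 m), then the turn, a rotation vector about the tool's x, y, z in units of 0.12 rad (1.0 is 0.12 rad), then the opening, from -1 (shut) to 1 (fully open). In form: [[[x, y, z], [rx, ry, rz], grip], ...]. A call has 1 to 12 rows; each row shifts and turns the commanded pose from where the row before left it, along the tool's axes as they then stand; what a row does not reach is not made up. A row lasts 1/10 s, in which the tool goes at most 50 mm and 8.59 degrees, less where a joint would pass 70% of its speed; a pose out of reach is approached as far as the arm can. A call with a number of a shift or a turn outside -1 to 1 is refused whole. A call with a gripper value outside its range is refused whole. The fingers move at their own pace and stop on an object; "squeeze" is the grip in N (left out, the last holds). Time passes only in rows, so rows that do not move let the fingers close. It gives the time, the measured TCP pose, the force, the opening and the grip force at its end, in the units of the state.
- get_obs(): the state, without advancing time (a new reading comes with each control period).
- camera(name): name is "scene" or "side" or "wrist"; returns a dict with "pixels" (480x640x3 uint8, red, green, blue), "depth" (480x640 float32, m along the optical axis (not along the pixel's ray), 0 where there is no reading), "fx", "fy", "cx", "cy" (pixels), "rvec" (rotation vector, rad) and "tvec" (3), from world to camera coordinates, as OpenCV has them. Camera axes: x right, y down, z forward; pixel columns grow to the right and rows downward; lengths in m; the calibration is good to about 2 mm. A picture is of the moment at which its call begins.
- hand_in(): hands the job in; it is judged then, once.
The state is a dict: "time_s": time; "qpos": joint angles; "joint_vel": joint speeds; "tau": joint torques, N m; "ee_pos": TCP position; "eef_rot": TCP orientation; "force": force on the tool from outside, world axes, zero at the start; "moment": the same for the moment, N m; "grip_width": finger opening in m; "grip_force": force on a finger pad.
Only numpy, scipy, OpenCV 4.12 (cv2) and the standard library are available. Lean on these libraries where they do the work, as an engineer would, in place of code of your own. Each camera call takes 0.05 s, during which the arm holds its last target. There are 200 camera calls.

## Working session

There is one attempt and no reset: what is moved stays moved. The work goes in short steps, Python scripts to look and compute and a tool call to move; the robot and the scene stay as the last step left them, time stands still between calls to the robot, and variables do not carry over. Pictures are saved under pics/ and viewed, at most 10 in all, crops included, and the job is handed in when it is done.

Besides the shell and the picture viewer there is one more tool, called after "Request:" in YAML: its name, and indented under it one key for each argument. send_rows: Moves the arm, as the interface text tells. Its arguments: {"type":"object","properties":{"motion":{"type":"array"},"squeeze":{"type":"number"}},"required":["motion"]}

```bash
mkdir -p pics
cat > h.py <<'E'
from station import *
import numpy as np, cv2
def snap(n,f=None):
    c=camera(n)
    if f: cv2.imwrite('pics/'+f,c['pixels'][:,:,::-1])
    return c
def ray(c,uv,z):
    "pixels Nx2 -> world points on plane z"
    R=cv2.Rodrigues(np.array(c['rvec'],float))[0];t=np.array(c['tvec'],float).ravel()
    uv=np.atleast_2d(uv).astype(float)
    d=np.c_[(uv[:,0]-c['cx'])/c['fx'],(uv[:,1]-c['cy'])/c['fy'],np.ones(len(uv))]@R
    o=-R.T@t
    return o+d*((z-o[2])/d[:,2])[:,None]
def cloud(c):
    R=cv2.Rodrigues(np.array(c['rvec'],float))[0];t=np.array(c['tvec'],float).ravel()
    v,u=np.mgrid[:480,:640];d=c['depth']
    P=np.stack([(u-c['cx'])/c['fx']*d,(v-c['cy'])/c['fy']*d,d],-1)
    return (P-t)@R
E
python3 - <<'E'
from h import *
import pickle
for n in ['scene','side','wrist']:
    c=snap(n,n+'0.png'); pickle.dump(c,open(n+'0.pkl','wb'))
    R=cv2.Rodrigues(np.array(c['rvec'],float))[0]; print(n,-R.T@np.array(c['tvec']).ravel(),R[2])
print(get_obs())
E
```

```text
scene [ 1.31809734 -0.45188853  1.39959747] [-0.49515888  0.26622822 -0.82700678]
side [-0.1478458  -0.67532353  0.80680166] [ 0.54204265  0.57042193 -0.6170969 ]
wrist [0.1241345  0.54096761 0.3855946 ] [ 0.23570348 -0.08844474 -0.96779202]
{'time_s': 0.15, 'qpos': array([ 1.14738022e+00,  3.00312762e-01,  1.52143245e+00, -4.81707274e-06,
        1.32072543e+00, -6.65807603e-02]), 'joint_vel': array([ 1.57833520e-03, -1.92732413e-03,  3.94723998e-05, -1.06342877e-03,
        4.13342798e-04, -5.27827785e-04]), 'tau': array([ 6.55701333e-04, -5.31961727e+01, -3.52819598e+01,  7.08200200e-02,
        2.35513982e-02, -4.03961656e-05]), 'ee_pos': array([0.19203046, 0.5151687 , 0.20503607]), 'eef_rot': array([-3.14071631e+00, -5.37576762e-05,  2.78475847e+00]), 'force': array([ 0.10536102, -0.14210267,  0.01856107]), 'moment': array([-0.02140765, -0.01442947,  0.01220842]), 'grip_force': 0.0, 'grip_width': 0.09420962689747708}
```

View pics/scene0.png

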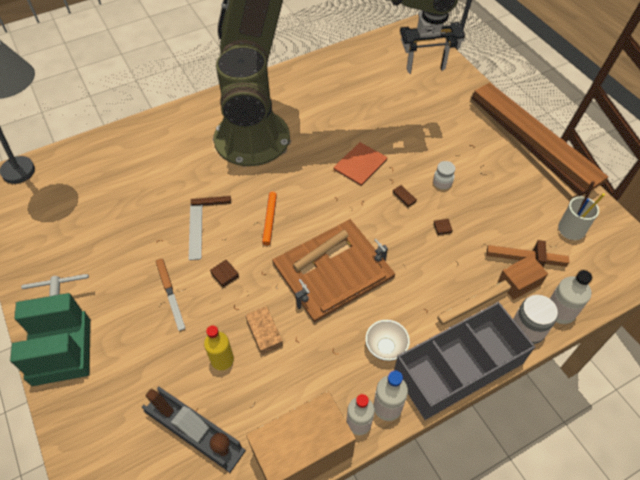

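View pics/side0.png

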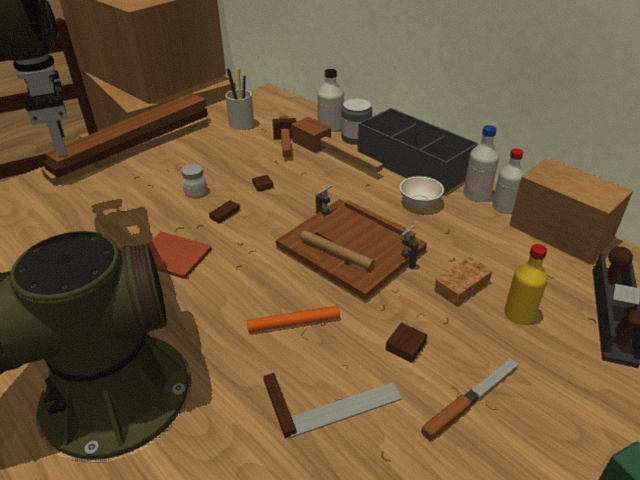

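The scene view shows the panel at about (333,270) and the dowel at (320,250). The long block is at (404,196), the square block at (443,227) and the offcut at (225,273). The side view agrees: dowel (337,250), long (224,211), square (263,183), offcut (407,341).

```bash
cat > m.py <<'E'
from h import *
import pickle
def rect(P): 
    r=cv2.minAreaRect((P[:,:2]*1000).astype(np.float32)); return np.round(r[0],1),np.round(r[1],1),round(r[2],1)
if __name__=='__main__':
  for n,pr in [('scene',dict(long=(404,196),square=(443,227),off=(225,273),panel=(333,270))),('side',dict(long=(224,211),square=(263,183),off=(407,341),panel=(350,245)))]:
    c=pickle.load(open(n+'0.pkl','rb')); W=cloud(c); im=c['pixels'].astype(int)
    hsv=cv2.cvtColor(c['pixels'],cv2.COLOR_RGB2HSV)
    for k,(u,v) in pr.items():
        if k=='panel':
            cen=W[v,u]; m=(abs(W[...,2]-.026)<.006)&(np.hypot(*(W[...,:2]-cen[:2]).transpose(2,0,1))<.2)
        else:
            cen=W[v,u]; h=cen[2]; m=(np.hypot(*(W[...,:2]-cen[:2]).transpose(2,0,1))<.07)&(hsv[...,2]<110)&(abs(W[...,2]-h)<.006)
        nn,l,s,_=cv2.connectedComponentsWithStats(m.astype(np.uint8)); 
        if k=='panel': m=l==1+np.argmax(s[1:,4])
        else: m=l==l[v,u]
        print(n,k,np.round(cen,4),hsv[v,u],m.sum(),'z',np.round(np.median(W[m][:,2]),4),rect(W[m]))
    # dowel: points above panel
    m=(W[...,2]>.036)&(W[...,2]<.06)
    u,v=dict(scene=(320,250),side=(337,250))[n]
    nn,l,s,_=cv2.connectedComponentsWithStats(m.astype(np.uint8)); m=l==l[v,u]
    print(n,'dowel',W[v,u],m.sum(),W[m].max(0),rect(W[m]))
E
python3 m.py
python3 - <<'E'
import cv2
a=cv2.imread('pics/scene0.png')[140:340,240:480];b=cv2.imread('pics/side0.png')[140:320,180:460]
cv2.imwrite('pics/c0.png',cv2.vconcat([cv2.resize(a,(360,300),interpolation=2),cv2.resize(b,(360,231),interpolation=2)]) if 0 else cv2.hconcat([cv2.resize(a,(400,334),interpolation=2),cv2.resize(b,(400,334),interpolation=2)]))
E
```

```text
scene long [0.4563 0.2912 0.0162] [ 10 147 111] 307036 z -0.0003 (array([-313.2,  524.3]), array([3144.1, 3587.9]), 78.4)
scene square [0.6065 0.3265 0.017 ] [ 11 159 106] 156 z 0.0172 (array([602.6, 325.8]), array([42.8, 47. ]), 65.6)
scene off [ 0.451  -0.2854  0.0234] [ 12 150 104] 297 z 0.0235 (array([ 444.9, -287.6]), array([59.8, 53.2]), 11.1)
scene panel [ 0.5851 -0.0239  0.0251] [ 14 164 171] 4879 z 0.0261 (array([572.4, -19.4]), array([226.6, 283.8]), 3.9)
scene dowel [ 0.52196102 -0.02968152  0.04439265] 529 [0.54852504 0.06379513 0.05807725] (array([519.3, -26.4]), array([ 26.6, 181.5]), 10.5)
side long [0.441  0.2876 0.0174] [ 10 174  69] 288 z 0.0165 (array([446.3, 295.1]), array([76.7, 37.5]), 8.1)
side square [0.5898 0.3192 0.0166] [  9 157  70] 188 z 0.0165 (array([594.8, 330. ]), array([53.6, 45.8]), 69.4)
side off [ 0.4328 -0.2909  0.0228] [ 10 175  67] 799 z 0.0223 (array([ 437.8, -285.5]), array([62.5, 56.8]), 11.1)
side panel [ 0.5585 -0.0262  0.0248] [ 12 171 122] 5926 z 0.0246 (array([559.2, -14.5]), array([284.1, 223.6]), 88.8)
side dowel [ 0.50488954 -0.03810534  0.04864937] 773 [0.54100843 0.06538348 0.05249927] (array([511.4, -26. ]), array([ 25.9, 182.4]), 10.8)
```

View pics/c0.png

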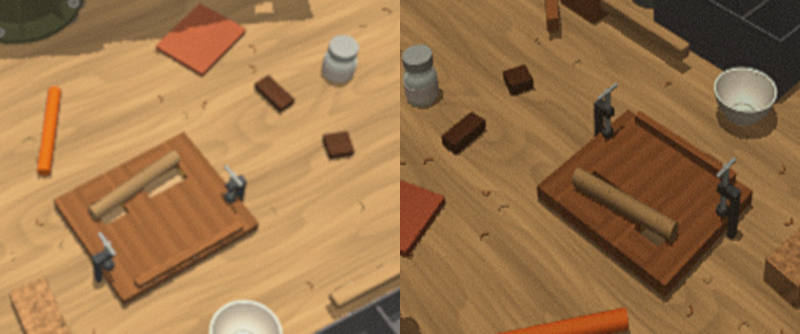

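Everything is where expected, but the two depth estimates differ by about 8 mm. I'll hover with the wrist camera for a better measurement.

Request:
send_rows:
  motion:
    - [[0,0,-0.5],[0,0,-1],1]
    - [[0,0,-0.5],[0,0,-1],1]
    - [[0,0,-0.5],[0,0,-1],1]
    - [[-1,-0.7,0],[0,0,0],1]
    - [[-1,-0.7,0],[0,0,0],1]
    - [[-1,-0.7,0],[0,0,0],1]
    - [[-1,-0.7,0],[0,0,0],1]
    - [[-1,-0.7,0],[0,0,0],1]
    - [[-1,-0.7,0],[0,0,0],1]
    - [[-1,-0.7,0],[0,0,0],1]
    - [[-1,-0.7,0],[0,0,0],1]
    - [[-1,-0.7,0],[0,0,0],1]

```text
time_s: 1.35
ee_pos: [0.4638, 0.3261, 0.2503]
eef_rot: [-3.141, -0.0, -3.138]
force: [-0.3, 1.0, 0.0]
grip_width: 0.0945
grip_force: 0.0
```

Request:
send_rows:
  motion:
    - [[-0.8,-0.7,0],[0,0,0],1]
    - [[-0.8,-0.2,0],[0,0,0],1]
    - [[0,0,0],[0,0,0],1]
    - [[0,0,0],[0,0,0],1]

```text
time_s: 1.75
ee_pos: [0.5105, 0.3004, 0.2499]
eef_rot: [-3.141, -0.001, -3.139]
force: [-0.0, -0.0, 0.1]
grip_width: 0.0939
grip_force: 0.0
```

Run:
```python
from h import *
import pickle
c=snap('wrist','w1.png'); pickle.dump(c,open('w1.pkl','wb'));print(c['fx'],c['cx'],c['cy']);o=get_obs();print(o['ee_pos'],o['eef_rot'],o['time_s'])
```

```text
425.2018217462191 326.960734835447 239.87451554784045
[0.51011155 0.30070638 0.25019146] [-3.14140935e+00 -6.04336330e-04 -3.13802519e+00] 1.8
```

View pics/w1.png

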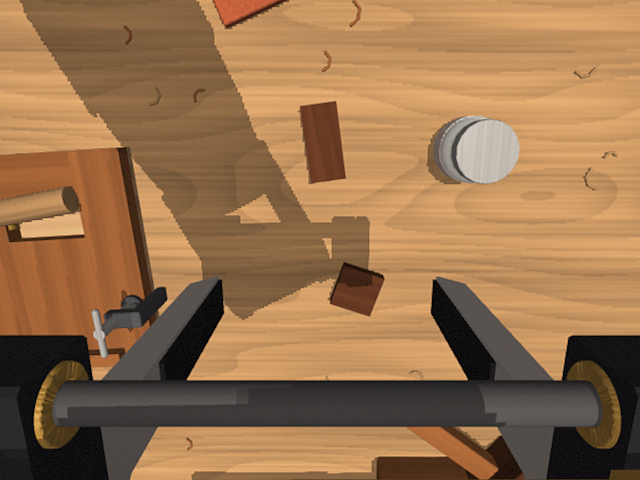

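The wrist view shows the long block at (322,143) and the square block at (357,289), with the panel at left. I'll move over the panel next.

Request:
send_rows:
  motion:
    - [[-0.2,-1,0],[0,0,0],1]
    - [[-0.2,-1,0],[0,0,0],1]
    - [[-0.2,-1,0],[0,0,0],1]
    - [[-0.2,-1,0],[0,0,0],1]
    - [[-0.2,-1,0],[0,0,0],1]
    - [[-0.2,-1,0],[0,0,0],1]
    - [[-0.2,-1,0],[0,0,0],1]
    - [[-0.2,-1,0],[0,0,0],1]
    - [[0,-1,0],[0,0,0],1]
    - [[0,-1,0],[0,0,0],1]
    - [[0,-0.7,0],[0,0,0],1]
    - [[0,0,0],[0,0,0],1]

```text
time_s: 3.0
ee_pos: [0.5593, -0.0214, 0.2506]
eef_rot: [-3.141, 0.0, -3.14]
force: [-0.8, 0.8, -0.8]
grip_width: 0.0938
grip_force: 0.0
```

Run:
```python
from h import *
import pickle
c=snap('wrist','w2.png'); pickle.dump(c,open('w2.pkl','wb'));o=get_obs();print(o['ee_pos'],o['eef_rot'],o['time_s'])
```

```text
[ 0.55944394 -0.02020638  0.25065043] [ 3.14151418e+00  2.60331145e-04 -3.13895860e+00] 3.05
```

View pics/w2.png

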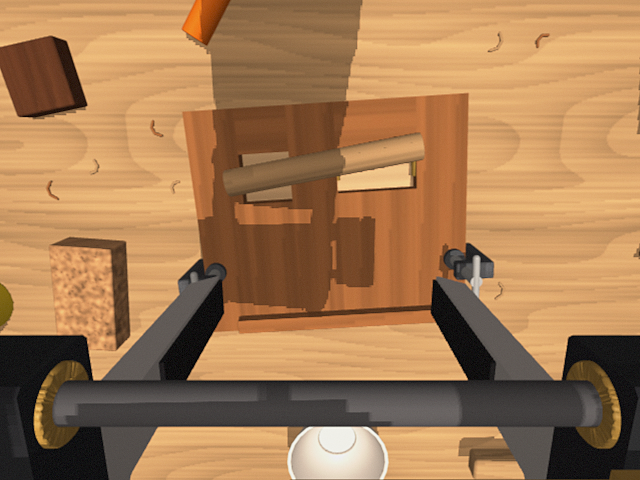

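The wrist view over the panel shows the near edge from (183,112) to (467,94) and the right edge along column 467. The dowel runs from (225,183) to (424,147). The long recess has its lower edge near row 190, and the square recess its left edge near column 241.

```bash
cat > m2.py <<'E'
from h import *
import pickle
def edge(im,p,q,w=7,n=60,trim=.06):
    "sub-pixel line near p-q by max colour gradient across it; returns two points on the line at the ends"
    p,q=np.array(p,float),np.array(q,float);d=(q-p)/np.linalg.norm(q-p);nn=np.array([-d[1],d[0]])
    s=np.arange(-w,w+.1,.5);t=np.linspace(trim,1-trim,n)
    X=(p+np.outer(t,q-p))[:,None,:]+s[None,:,None]*nn
    V=cv2.remap(cv2.GaussianBlur(im,(0,0),.8).astype(np.float32),X[...,0].astype(np.float32),X[...,1].astype(np.float32),1)
    g=np.linalg.norm(np.gradient(V,axis=1),axis=2)
    pts=X[np.arange(n),g.argmax(1)]
    for _ in range(4):
        vx,vy,x0,y0=cv2.fitLine(pts.astype(np.float32),cv2.DIST_HUBER,0,.01,.01).ravel()
        r=abs((pts-[x0,y0])@[-vy,vx]); k=r<max(1,1.5*np.median(r)); pts=pts[k]
    e=np.array([x0,y0])+np.outer([(p-[x0,y0])@[vx,vy],(q-[x0,y0])@[vx,vy]],[vx,vy])
    return e,len(pts)
E
python3 - <<'E'
from m2 import *
from m import rect
c=pickle.load(open('w2.pkl','rb'));im=c['pixels'];W=cloud(c)
o=dict(near=((183,112),(467,94),.026),right=((467,94),(467,240),.026),left=((183,112),(203,265),.026),
 lrlow=((340,191),(413,187),.026),sqleft=((240,157),(243,198),.026),sqlow=((246,203),(292,199),.026),dlo=((230,194),(424,158),.0385),dhi=((223,172),(418,134),.0385))
for k,(p,q,z) in o.items():
    e,n=edge(im,p,q,5); P=ray(c,e,z)[:,:2]*1000; d=P[1]-P[0]
    print(k,n,np.round(e,1).tolist(),P.round(1).tolist(),'ang',round(np.degrees(np.arctan2(d[1],d[0])),2))
m=(abs(W[...,2]-.026)<.005);print('panelz',np.median(W[230:300,340:420,2]),W[220:300,380:430].reshape(-1,3).std(0)[2],'bench z',np.median(W[20:80,350:470,2]))
m=(W[...,2]>.036)&(W[...,2]<.06);nn,l,s,_=cv2.connectedComponentsWithStats(m.astype(np.uint8));D=W[l==l[160,330]];print('dowel',len(D),rect(D),D[:,2].max())
c=pickle.load(open('w1.pkl','rb'));W=cloud(c);hsv=cv2.cvtColor(c['pixels'],cv2.COLOR_RGB2HSV)
for k,(u,v) in dict(long=(322,143),sq=(357,289)).items():
    m=(abs(W[...,2]-.018)<.005);nn,l,s,_=cv2.connectedComponentsWithStats(m.astype(np.uint8));m=l==l[v,u]
    uv=np.argwhere(m)[:,::-1];P=ray(c,uv,.018)
    print(k,m.sum(),'z',np.median(W[m][:,2]),'depth',rect(W[m]),'ray',rect(P),P.mean(0))
E
```

```text
near 60 [[182.9, 111.2], [466.9, 92.5]] [[471.3, -153.0], [454.3, 104.8]] ang 93.78
right 60 [[468.0, 94.0], [465.1, 240.0]] [[455.6, 105.9], [591.9, 115.0]] ang 3.81
left 58 [[182.0, 112.1], [203.3, 265.0]] [[472.2, -154.0], [618.7, -144.7]] ang 3.61
lrlow 60 [[339.9, 190.0], [412.9, 186.0]] [[543.0, -8.9], [538.9, 60.7]] ang 93.36
sqleft 32 [[241.7, 156.8], [246.0, 197.7]] [[512.1, -101.3], [550.7, -98.9]] ang 3.45
sqlow 55 [[245.9, 201.3], [291.9, 198.2]] [[554.2, -99.2], [551.0, -54.9]] ang 94.07
dlo 43 [[230.4, 196.1], [424.2, 159.3]] [[547.3, -111.0], [512.9, 67.1]] ang 100.93
dhi 45 [[222.5, 169.0], [418.2, 135.0]] [[522.4, -116.9], [491.6, 60.4]] ang 99.86
panelz 0.02739144315729722 0.02116518138262311 bench z 0.0012434060841314807
dowel 5549 (array([517.7, -25.9]), array([ 24.8, 179.9]), 11.0) 0.054276845204553247
long 2817 z 0.019328058683104346 depth (array([449.8, 295.9]), array([72., 34.]), 8.1) ray (array([449.8, 295.9]), array([72.2, 34.1]), 8.1) [0.44903857 0.29584393 0.018     ]
sq 1812 z 0.01935862051600453 depth (array([598.9, 331. ]), array([44.4, 44.8]), 71.1) ray (array([598.4, 330.9]), array([45. , 46.2]), 71.2) [0.59828298 0.33098841 0.018     ]
```

Request:
send_rows:
  motion:
    - [[0,0,0],[0,0,-0.8],1]
    - [[0,0,0],[0,0,-0.78],1]
    - [[0.8,0,0],[0,0,0],1]
    - [[0.9,0,0.5],[0,0,0],1]
    - [[0.87,0.08,0.9],[0,0,0],1]
    - [[0,0,1],[0,0,0],1]
    - [[0,0,1],[0,0,0],1]
    - [[0,0,1],[0,0,0],1]
    - [[0,0,1],[0,0,0],1]
    - [[0,0,1],[0,0,0],1]
    - [[0,0,0.8],[0,0,0],1]
    - [[0,0,0],[0,0,0],1]

```text
time_s: 4.25
ee_pos: [0.482, -0.0312, 0.0322]
eef_rot: [3.14, -0.004, -2.947]
force: [-0.5, -0.5, 0.3]
grip_width: 0.0943
grip_force: 0.0
```

Request:
send_rows:
  motion:
    - [[-0.2,0,0],[0,0,0],1]
    - [[-0.2,0,0],[0,0,0],1]
    - [[-0.2,0,0],[0,0,0],1]
    - [[-0.2,0,0],[0,0,0],1]
    - [[-0.2,0,0],[0,0,0],1]
    - [[-0.2,0,0],[0,0,0],1]
    - [[-0.2,0,0],[0,0,0],1]
    - [[-0.2,0,0],[0,0,0.2],1]
    - [[-0.2,0,0],[0,0,0.2],1]
    - [[-0.2,0,0],[0,0,0.2],1]
    - [[-0.2,0,0],[0,0,0.2],1]
    - [[-0.2,0,0],[0,0,0.2],1]

```text
time_s: 5.45
ee_pos: [0.5551, -0.0205, 0.0344]
eef_rot: [3.142, -0.0, -3.071]
force: [0.3, 0.6, 0.3]
grip_width: 0.0939
grip_force: 0.2
```

Run:
```python
from h import *
o=get_obs();d=o['ee_pos'][:2]*1000-[573,-16.9];a=np.radians(3.75);R=np.array([[np.cos(a),np.sin(a)],[-np.sin(a),np.cos(a)]]);print('tcp panel',R@d,np.degrees(o['eef_rot'][2])+180,o['force'])
from m import rect
c=snap('wrist','w3.png');W=cloud(c);m=(W[...,2]>.036)&(W[...,2]<.056);nn,l,s,_=cv2.connectedComponentsWithStats(m.astype(np.uint8))
for i in range(1,nn):
    if s[i,4]>300: r=rect(W[l==i]);print(s[i],r,'panel',R@(r[0]-[573,-16.9]))
```

```text
tcp panel [-18.1307047  -2.3739698] 4.051849027397964 [0.29296473 0.64889402 0.29075107]
[181 276  43  57 893] (array([555.7, -69.7]), array([21.2,  9.8]), 38.4) panel [-20.7162446  -51.55547701]
[  186   276   287   104 13113] (array([572.1, -19.5]), array([ 43.9, 123.8]), 9.8) panel [-1.06812117 -2.53557038]
[ 492  308   58   56 1703] (array([561.3,  70.1]), array([29. , 14.6]), 48.0) panel [-5.98487716 87.57894293]
```

View pics/w3.png

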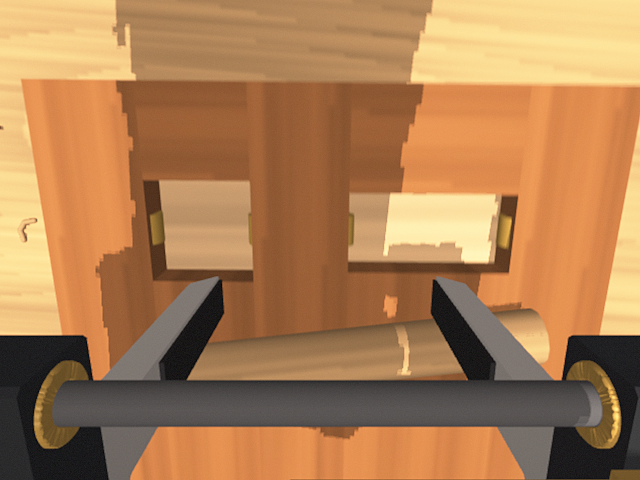

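The view shows the dowel ahead of the fingers at about row 350, still slightly skewed, with both recesses clear behind. I'll continue the push.

Request:
send_rows:
  motion:
    - [[-0.2,0,0],[0,0,0.04],1]
    - [[-0.2,0,0],[0,0,0],1]
    - [[-0.2,0,0],[0,0,0],1]
    - [[-0.2,0,0],[0,0,0],1]
    - [[-0.2,0,0],[0,0,0],1]
    - [[-0.2,0,0],[0,0,0],1]
    - [[-0.2,0,0],[0,0,0],1]
    - [[-0.2,0,0],[0,0,0],1]
    - [[-0.2,0,0],[0,0,0],1]
    - [[-0.2,0,0],[0,0,0],1]
    - [[-0.15,0,0],[0,0,0],1]
    - [[-0.1,0,0],[0,0,0],1]

```text
time_s: 6.7
ee_pos: [0.6223, -0.0158, 0.0344]
eef_rot: [3.142, -0.0, -3.074]
force: [-1.3, 0.4, -0.0]
grip_width: 0.094
grip_force: 0.3
```

Request:
send_rows:
  motion:
    - [[-0.06,0,0],[0,0,0],1]
    - [[-0.06,0,0],[0,0,0],1]
    - [[-0.06,0,0],[0,0,0],1]
    - [[-0.05,0,0],[0,0,0],1]

```text
time_s: 7.1
ee_pos: [0.6289, -0.0154, 0.0345]
eef_rot: [3.142, 0.0, -3.074]
force: [-0.4, 0.9, 0.9]
grip_width: 0.0941
grip_force: 0.2
```

```bash
cat >> m2.py <<'E'
A=np.radians(3.75);C0=np.array([573,-16.9]);RP=np.array([[np.cos(A),np.sin(A)],[-np.sin(A),np.cos(A)]])
def pan(p): return (np.atleast_2d(p)-C0)@RP.T
E
python3 - <<'E'
from m2 import *
o=get_obs();print('tcp panel',pan(o['ee_pos'][:2]*1000),np.degrees(o['eef_rot'][2])+180,o['force'])
c=pickle.load(open('w2.pkl','rb'))
E
```

```text
tcp panel [[55.87832201 -2.17549049]] 3.8964431331532126 [-0.44739265  0.87858913  0.86476834]
```

Request:
send_rows:
  motion:
    - [[-0.05,0,0],[0,0,0],1]
    - [[-0.05,0,0],[0,0,0],1]
    - [[-0.05,0,0],[0,0,0],1]
    - [[0,0,0],[0,0,0],1]

```text
time_s: 7.5
ee_pos: [0.631, -0.0152, 0.0343]
eef_rot: [3.141, -0.006, -3.074]
force: [-19.4, -0.3, 12.1]
grip_width: 0.0938
grip_force: 9.9
```

Run:
```python
from m2 import *
o=get_obs();print('tcp panel',pan(o['ee_pos'][:2]*1000),np.degrees(o['eef_rot'][2])+180,o['force'],o['moment'])
for n in ['scene','side']:
    c=snap(n,n+'3.png');cv2.imwrite('pics/t.png',0*c['pixels'])
a=cv2.imread('pics/scene3.png')[200:330,260:410];b=cv2.imread('pics/side3.png')[180:300,270:430]
cv2.imwrite('pics/c3.png',cv2.hconcat([cv2.resize(a,(400,346),interpolation=2),cv2.resize(b,(400,346),interpolation=2)]))
```

```text
tcp panel [[58.03361169 -2.10638108]] 3.8700519372474673 [-19.44048071  -0.2705958   12.12223654] [-0.2715882   3.66283637 -0.44455995]
```

View pics/c3.png

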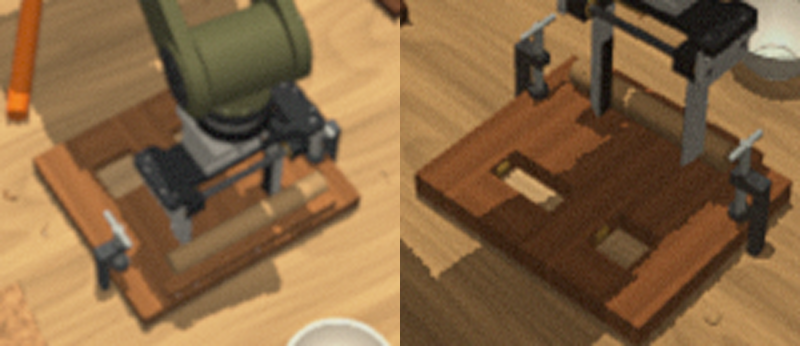

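The dowel lies parallel against the strip in both views, with 19 N of contact force. I'll back off gently, rise and measure the recesses.

Request:
send_rows:
  motion:
    - [[0.05,0,0],[0,0,0],1]
    - [[0.05,0,0],[0,0,0],1]
    - [[0.05,0,0],[0,0,0],1]
    - [[0.05,0,0],[0,0,0],1]
    - [[0.1,0,0],[0,0,0],1]
    - [[0.2,0,0],[0,0,0],1]
    - [[0.6,0,0],[0,0,0],1]
    - [[0.6,0,0],[0,0,0],1]
    - [[0.2,0,-1],[0,0,0],1]
    - [[0,0,-1],[0,0,0],1]
    - [[0,0,-1],[0,0,0],1]
    - [[0,0,-1],[0,0,0],1]

```text
time_s: 8.8
ee_pos: [0.5759, -0.019, 0.1558]
eef_rot: [-3.142, 0.0, -3.074]
force: [-0.2, 0.5, 0.4]
grip_width: 0.094
grip_force: 0.0
```

Request:
send_rows:
  motion:
    - [[0,0,-1],[0,0,0],1]
    - [[0,0,-1],[0,0,0],1]
    - [[0,0,0],[0,0,0],1]
    - [[0,0,0],[0,0,0],1]

```text
time_s: 9.2
ee_pos: [0.5762, -0.019, 0.2144]
eef_rot: [-3.141, 0.001, -3.074]
force: [-0.4, -0.8, -1.3]
grip_width: 0.094
grip_force: 0.0
```

Run:
```python
from m2 import *
c=snap('wrist','w4.png');pickle.dump(c,open('w4.pkl','wb'));o=get_obs();print(o['ee_pos'],o['eef_rot'],pan(o['ee_pos'][:2]*1000))
```

```text
[ 0.57591705 -0.01897679  0.21353631] [ 3.14140652e+00 -1.03796651e-03 -3.07361007e+00] [[ 2.77497581 -2.26312879]]
```

View pics/w4.png

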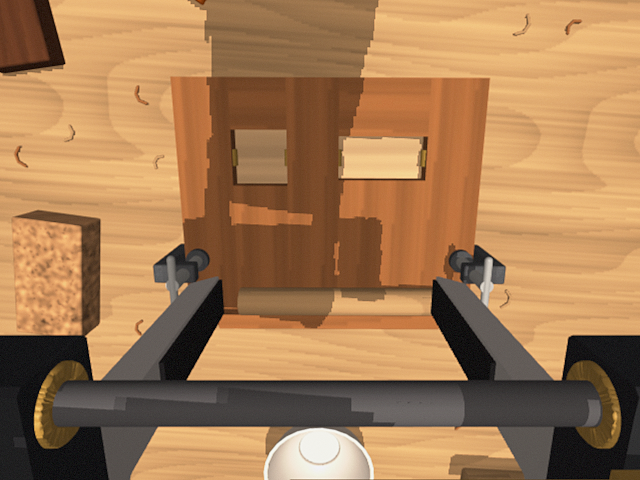

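The dowel lies flat against the strip near row 300, and both recesses are fully visible: square at (260,157), long at (382,158). I'll measure the mouths by depth.

Run:
```python
from m2 import *
from m import rect
c=pickle.load(open('w4.pkl','rb'));im=c['pixels'];W=cloud(c)
e1,_=edge(im,(175,78),(488,78),5);e2,_=edge(im,(488,80),(480,240),5);e3,_=edge(im,(172,80),(183,230),5)
for e in (e1,e2,e3):
    P=ray(c,e,.026)[:,:2]*1000;d=P[1]-P[0];print(P.round(1).tolist(),np.degrees(np.arctan2(d[1],d[0])).round(2),'panel',pan(P).round(1).tolist())
zp=np.median(W[200:270,390:430,2]);print('zp',zp)
for k,(u,v) in dict(sq=(260,157),long=(382,158)).items():
    m=(W[...,2]<zp-.003);m[:100]=0;m[230:]=0;m[:,:200]=0;m[:,450:]=0
    nn,l,s,_=cv2.connectedComponentsWithStats(m.astype(np.uint8));mm=l==l[v,u];print(s[l[v,u]])
    r=rect(ray(c,np.argwhere(mm)[:,::-1],.026));print(k,r,'panel',pan(r[0]).round(1))
m=(W[...,2]>.036)&(W[...,2]<.06);nn,l,s,_=cv2.connectedComponentsWithStats(m.astype(np.uint8));m=l==l[300,330];r=rect(W[m]);print('dowel',r,pan(r[0]))
```

```text
[[470.8, -150.3], [454.2, 104.4]] 93.72 panel [[-110.7, -126.4], [-110.6, 128.8]]
[[456.0, 105.7], [590.1, 114.3]] 3.69 panel [[-108.8, 130.0], [25.7, 129.8]]
[[474.1, -154.3], [599.6, -146.0]] 3.78 panel [[-107.6, -130.7], [18.1, -130.6]]
zp 0.027367362657989898
[ 230  130   57   56 2986]
sq (array([531.7, -80.5]), array([46.2, 46.7]), 4.0) panel [[-45.4 -60.8]]
[ 338  136   89   44 3837]
long (array([524.2,  24.2]), array([36.1, 74.5]), 4.0) panel [[-46.   44.2]]
dowel (array([659.2, -12.2]), array([ 39.6, 198.9]), 3.9) [[86.32283389 -0.9478128 ]]
```

Request:
send_rows:
  motion:
    - [[0,0,0],[0,0,-0.61],1]
    - [[0.24,1,0],[0,0,0],1]
    - [[0.24,1,0],[0,0,0],1]
    - [[0.24,1,0],[0,0,0],1]
    - [[0.24,1,0],[0,0,0],1]
    - [[0.24,1,0],[0,0,0],1]
    - [[0.24,1,0],[0,0,0],1]
    - [[0.24,1,0],[0,0,0],1]
    - [[0.24,1,0],[0,0,0],1]
    - [[0.24,1,0],[0,0,0],1]
    - [[0.24,1,0],[0,0,0],1]
    - [[0.28,0.98,0],[0,0,0],1]

```text
time_s: 10.45
ee_pos: [0.4494, 0.2966, 0.2129]
eef_rot: [-3.141, -0.002, -3.0]
force: [1.3, 0.0, 0.1]
grip_width: 0.0943
grip_force: 0.0
```

Request:
send_rows:
  motion:
    - [[0,0,1],[0,0,0],1]
    - [[0,0,1],[0,0,0],1]
    - [[0,0,1],[0,0,0],1]
    - [[0,0,1],[0,0,0],1]
    - [[0,0,0.5],[0,0,0],1]
    - [[0,0,0],[0,0,0],1]
    - [[0,0,0],[0,0,0],1]

```text
time_s: 11.15
ee_pos: [0.4502, 0.2957, 0.0792]
eef_rot: [-3.141, -0.001, -3.0]
force: [-0.4, 0.9, 0.3]
grip_width: 0.0938
grip_force: 0.0
```

```bash
cat >> m2.py <<'E'
def togo(x,y,yawdeg,z):
    "prints turn then shift (in the turned frame) in move units"
    o=get_obs();p=o['ee_pos'];w=np.radians(yawdeg);d=(w-o['eef_rot'][2]+np.pi)%(2*np.pi)-np.pi
    D=np.array([x/1000-p[0],y/1000-p[1]]);c,s=np.cos(w),np.sin(w)
    print('t',o['time_s'],'rz',round(-d/.12,2),'shift',np.round([(D@[c,s])/.03,(D@[s,-c])/.03,(p[2]-z)/.03],2),'pos',p.round(4),o['eef_rot'].round(3),o['grip_width'],o['force'].round(1))
E
python3 - <<'E'
from m2 import *
from m import rect
c=snap('wrist');W=cloud(c);m=(abs(W[...,2]-.0185)<.005);nn,l,s,_=cv2.connectedComponentsWithStats(m.astype(np.uint8))
for i in range(1,nn):
    if 1000<s[i,4]<20000: print(s[i],rect(W[l==i]),rect(ray(c,np.argwhere(l==i)[:,::-1],.018)))
togo(449.8,295.9,188.1,.010)
E
```

```text
[ 298  194   60  119 6832] (array([449.9, 296.2]), array([72.7, 34. ]), 8.1) (array([449.9, 296.2]), array([73. , 34.2]), 8.0)
[   0  216   21  119 1338] (array([492.3, 107.7]), array([76. ,  3.5]), 4.7) (array([491.1, 107.2]), array([75.8,  9. ]), 3.7)
[ 305  428   87   51 2839] (array([598.3, 331.3]), array([45.3, 44.7]), 71.3) (array([595.9, 331.7]), array([46.9, 44.8]), 71.7)
t 11.2 rz -0.0 shift [0.03 0.   2.33] pos [0.4506 0.2959 0.0799] [ 3.141  0.    -3.   ] 0.09409475345621202 [-0.4 -1.4 -0.6]
```

Request:
send_rows:
  motion:
    - [[0.03,0,0.8],[0,0,0],1]
    - [[0,0,0.8],[0,0,0],1]
    - [[0,0,0.5],[0,0,0],1]
    - [[0,0,0.23],[0,0,0],1]
    - [[0,0,0],[0,0,0],-1]
    - [[0,0,0],[0,0,0],-1]
    - [[0,0,0],[0,0,0],-1]
    - [[0,0,0],[0,0,0],-1]
    - [[0,0,0],[0,0,0],-1]
    - [[0,0,0],[0,0,0],-1]
  squeeze: 15

```text
time_s: 12.2
ee_pos: [0.4496, 0.2957, 0.0097]
eef_rot: [3.142, 0.0, -3.0]
force: [1.1, -0.0, -0.9]
grip_width: 0.0496
grip_force: 0.0
```

Request:
send_rows:
  motion:
    - [[0,0,0],[0,0,0],-1]
    - [[0,0,0],[0,0,0],-1]
    - [[0,0,0],[0,0,0],-1]
    - [[0,0,0],[0,0,0],-1]

```text
time_s: 12.6
ee_pos: [0.4496, 0.2957, 0.0096]
eef_rot: [3.142, -0.0, -3.0]
force: [-0.2, -0.5, 0.6]
grip_width: 0.0338
grip_force: 15.0
```

Request:
send_rows:
  motion:
    - [[0,0,-0.3],[0,0,0],-1]
    - [[0,0,-0.6],[0,0,0],-1]
    - [[0,0,-1],[0,0,0],-1]
    - [[0,0,-1],[0,0,0],-1]
    - [[0,0,0],[0,0,0],-1]

```text
time_s: 13.1
ee_pos: [0.4512, 0.2966, 0.101]
eef_rot: [3.139, 0.006, -3.0]
force: [0.4, 0.5, -0.1]
grip_width: 0.0336
grip_force: 15.0
```

Run:
```python
from m2 import *
from m import rect
togo(524.5,24.4,93.8,.10)
c=snap('wrist');W=cloud(c);o=get_obs();zt=o['ee_pos'][2]+.008
m=(abs(W[...,2]-zt)<.006);nn,l,s,_=cv2.connectedComponentsWithStats(m.astype(np.uint8))
for i in range(1,nn):
    if 1000<s[i,4]<40000: print(s[i],W[l==i][:,2].mean(),rect(W[l==i]))
```

```text
t 13.1 rz 13.71 shift [-9.22  1.84  0.03] pos [0.4512 0.2966 0.101 ] [ 3.139  0.006 -3.   ] 0.03355861055825531 [ 0.4  0.5 -0.1]
[  260   217   134   161 12943] 0.11059081475955675 (array([451.7, 296.7]), array([73.1, 56.6]), 8.1)
```

Request:
send_rows:
  motion:
    - [[0,0,-0.3],[0,0,1],-1]
    - [[0,0,-0.3],[0,0,1],-1]
    - [[0,0,-0.3],[0,0,1],-1]
    - [[0,0,-0.3],[0,0,1],-1]
    - [[0,0,0],[0,0,1],-1]
    - [[0,0,0],[0,0,1],-1]
    - [[0,0,0],[0,0,1],-1]
    - [[0,0,0],[0,0,1],-1]
    - [[0,0,0],[0,0,1],-1]
    - [[0,0,0],[0,0,1],-1]
    - [[0,0,0],[0,0,1],-1]
    - [[0,0,0],[0,0,1],-1]

```text
time_s: 14.35
ee_pos: [0.4492, 0.2954, 0.1316]
eef_rot: [-3.14, 0.0, 1.838]
force: [0.3, 0.2, -0.8]
grip_width: 0.034
grip_force: 15.0
```

Request:
send_rows:
  motion:
    - [[0,0,0],[0,0,1],-1]
    - [[0,0,0],[0,0,0.7],-1]
    - [[-0.9,0.18,0],[0,0,0],-1]
    - [[-0.9,0.18,0],[0,0,0],-1]
    - [[-0.9,0.18,0],[0,0,0],-1]
    - [[-0.9,0.18,0],[0,0,0],-1]
    - [[-0.9,0.18,0],[0,0,0],-1]
    - [[-0.9,0.18,0],[0,0,0],-1]
    - [[-0.9,0.18,0],[0,0,0],-1]
    - [[-0.9,0.18,0],[0,0,0],-1]
    - [[-0.9,0.18,0],[0,0,0],-1]
    - [[-0.9,0.18,0],[0,0,0],-1]

```text
time_s: 15.55
ee_pos: [0.5215, 0.0288, 0.1317]
eef_rot: [-3.14, -0.0, 1.639]
force: [-0.6, -0.4, -0.7]
grip_width: 0.0341
grip_force: 15.0
```

Request:
send_rows:
  motion:
    - [[0,0,0],[0,0,0],-1]
    - [[0,0,0],[0,0,0],-1]

```text
time_s: 15.75
ee_pos: [0.5214, 0.0298, 0.1318]
eef_rot: [-3.14, -0.0, 1.638]
force: [0.2, 1.2, -0.2]
grip_width: 0.0337
grip_force: 15.0
```

Run:
```python
from m2 import *
togo(524.5,24.4,93.8,.050)
```

```text
t 15.75 rz 0.01 shift [-0.19  0.09  2.73] pos [0.5214 0.0298 0.1318] [-3.14  -0.     1.638] 0.033705851462240345 [ 0.2  1.2 -0.2]
```

Request:
send_rows:
  motion:
    - [[-0.19,0.09,0.5],[0,0,0],-1]
    - [[0,0,0.8],[0,0,0],-1]
    - [[0,0,0.8],[0,0,0],-1]
    - [[0,0,0.63],[0,0,0],-1]
    - [[0,0,0],[0,0,0],-1]
    - [[0,0,0.15],[0,0,0],-1]
    - [[0,0,0.15],[0,0,0],-1]
    - [[0,0,0.1],[0,0,0],-1]
    - [[0,0,0.1],[0,0,0],-1]
    - [[0,0,0],[0,0,0],-1]

```text
time_s: 16.75
ee_pos: [0.5248, 0.0245, 0.0355]
eef_rot: [-3.141, -0.0, 1.639]
force: [0.4, -0.5, 0.2]
grip_width: 0.034
grip_force: 15.0
```

Run:
```python
from m2 import *
togo(524.5,24.4,93.8,.028)
```

```text
t 16.75 rz 0.01 shift [-0.   -0.01  0.25] pos [0.5248 0.0245 0.0355] [-3.141 -0.     1.639] 0.03397579633329242 [ 0.4 -0.5  0.2]
```

Request:
send_rows:
  motion:
    - [[0,0,0.07],[0,0,0],-1]
    - [[0,0,0.07],[0,0,0],-1]
    - [[0,0,0.07],[0,0,0],-1]
    - [[0,0,0],[0,0,0],-1]

```text
time_s: 17.15
ee_pos: [0.5247, 0.0245, 0.029]
eef_rot: [-3.141, -0.0, 1.639]
force: [1.0, -0.8, -0.2]
grip_width: 0.0337
grip_force: 15.0
```

Request:
send_rows:
  motion:
    - [[0,0,0],[0,0,0],0]
    - [[0,0,0],[0,0,0],0]
    - [[0,0,0],[0,0,0],0]
    - [[0,0,-0.3],[0,0,0],0]
    - [[0,0,-0.5],[0,0,0],0]
    - [[0,0,0],[0,0,0],-1]
    - [[0,0,0],[0,0,0],-1]
    - [[0,0,0],[0,0,0],-1]
    - [[0,0,0],[0,0,0],-1]
    - [[0,0,0],[0,0,0],-1]
    - [[0,0,0],[0,0,0],-1]

```text
time_s: 18.25
ee_pos: [0.5248, 0.0245, 0.0531]
eef_rot: [-3.141, -0.0, 1.639]
force: [-0.2, -0.4, -0.2]
grip_width: 0.0024
grip_force: 0.0
```

Run:
```python
from m2 import *
from m import rect
togo(524.5,24.4,93.8,.036)
c=snap('wrist','w5.png');W=cloud(c);m=(abs(W[...,2]-.036)<.005)
nn,l,s,_=cv2.connectedComponentsWithStats(m.astype(np.uint8))
for i in range(1,nn):
    if 1000<s[i,4]<40000: P=W[l==i];r=rect(P);print(s[i],P[:,2].mean(),r,pan(r[0]))
```

```text
t 18.25 rz 0.01 shift [-0.   -0.01  0.57] pos [0.5248 0.0245 0.0531] [-3.141 -0.     1.639] 0.0024311807043244137 [-0.2 -0.4 -0.2]
[ 499  107   37   45 1025] 0.03397670153090672 (array([606.6, 103.4]), array([14.8, 19.6]), 4.6) [[ 41.39605627 117.84488332]]
[ 542  169   98  211 1298] 0.03796115918219731 (array([638.9,  37.6]), array([114.1,  33.1]), 77.0) [[69.32337358 50.0732451 ]]
[ 291  208   72  140 5480] 0.035586911887866376 (array([525.,  25.]), array([34.1, 72.4]), 3.9) [[-45.1568372   44.94963909]]
```

Block one is seated on its noses, centred and level. Now I'll press it home.

Request:
send_rows:
  motion:
    - [[0,0,0.4],[0,0,0],-1]
    - [[0,0,0.15],[0,0,0],-1]
    - [[0,0,0.1],[0,0,0],-1]
    - [[0,0,0.1],[0,0,0],-1]
    - [[0,0,0.1],[0,0,0],-1]
    - [[0,0,0.05],[0,0,0],-1]
    - [[0,0,0],[0,0,0],-1]
  squeeze: 20

```text
time_s: 19.0
ee_pos: [0.5249, 0.0245, 0.0263]
eef_rot: [-3.142, 0.0, 1.639]
force: [-0.5, 0.3, 1.8]
grip_width: 0.0006
grip_force: 0.8
```

Request:
send_rows:
  motion:
    - [[0,0,0.04],[0,0,0],-1]
    - [[0,0,0.04],[0,0,0],-1]
    - [[0,0,0],[0,0,0],-1]
    - [[0,0,0],[0,0,0],-1]

```text
time_s: 19.4
ee_pos: [0.525, 0.0245, 0.026]
eef_rot: [3.141, 0.0, 1.639]
force: [-14.4, -0.5, 32.7]
grip_width: 0.0004
grip_force: 16.2
```

Flush at z = 0.026 with 33 N. On to the square block.

Request:
send_rows:
  motion:
    - [[0,0,-0.1],[0,0,0],-1]
    - [[0,0,-0.5],[0,0,0],-1]
    - [[0,0,-1],[0,0,0],-1]
    - [[0,0,-1],[0,0,0],-1]
    - [[0,0,-1],[0,0,0.8],-1]
    - [[0,0,-0.9],[0,0,0.8],-1]
    - [[0,0,0],[0,0,0.8],0]
    - [[0,0,0],[0,0,0.9],0.5]
    - [[0.95,-0.09,0],[0,0,0],0.6]
    - [[0.95,-0.09,0],[0,0,0],0.6]
    - [[0.95,-0.09,0],[0,0,0],0.6]
    - [[0.95,-0.09,0],[0,0,0],0.6]

```text
time_s: 20.6
ee_pos: [0.5514, 0.137, 0.1587]
eef_rot: [-3.141, 0.0, 1.243]
force: [0.3, -0.6, 0.2]
grip_width: 0.0449
grip_force: 0.0
```

Request:
send_rows:
  motion:
    - [[0.95,-0.09,0],[0,0,0],0.6]
    - [[0.95,-0.09,0],[0,0,0],0.6]
    - [[0.95,-0.09,0],[0,0,0],0.6]
    - [[0.95,-0.09,0],[0,0,0],0.6]
    - [[0.95,-0.09,0],[0,0,0],0.6]
    - [[0.95,-0.09,0],[0,0,0],0.6]
    - [[0.95,-0.09,0],[0,0,0],0.6]
    - [[0,0,1],[0,0,0],0.6]
    - [[0,0,1],[0,0,0],0.6]
    - [[0,0,0],[0,0,0],0.6]
    - [[0,0,0],[0,0,0],0.6]

```text
time_s: 21.7
ee_pos: [0.5978, 0.3307, 0.0994]
eef_rot: [-3.141, 0.0, 1.243]
force: [0.2, -0.2, 0.2]
grip_width: 0.0754
grip_force: 0.0
```

Run:
```python
from m2 import *
from m import rect
togo(598.4,331,71.2,.010)
c=snap('wrist','w6.png');W=cloud(c);m=(abs(W[...,2]-.0185)<.005);nn,l,s,_=cv2.connectedComponentsWithStats(m.astype(np.uint8))
for i in range(1,nn):
    if 1000<s[i,4]<20000: print(s[i],rect(W[l==i]),rect(ray(c,np.argwhere(l==i)[:,::-1],.018)))
```

```text
t 21.7 rz -0.0 shift [0.01 0.02 2.98] pos [0.5978 0.3307 0.0994] [-3.141  0.     1.243] 0.07536794551123735 [ 0.2 -0.2  0.2]
[ 293  211   71   69 4704] (array([599.3, 331.5]), array([44.4, 44.1]), 71.2) (array([599.3, 331.6]), array([45. , 44.2]), 71.3)
```

Request:
send_rows:
  motion:
    - [[0.03,0.03,0.9],[0,0,0],0.6]
    - [[0,0,0.9],[0,0,0],0.6]
    - [[0,0,0.7],[0,0,0],0.6]
    - [[0,0,0.48],[0,0,0],0.6]
    - [[0,0,0],[0,0,0],-1]
    - [[0,0,0],[0,0,0],-1]
    - [[0,0,0],[0,0,0],-1]
    - [[0,0,0],[0,0,0],-1]
    - [[0,0,0],[0,0,0],-1]
    - [[0,0,0],[0,0,0],-1]
    - [[0,0,0],[0,0,0],-1]
  squeeze: 15

```text
time_s: 22.85
ee_pos: [0.5993, 0.3316, 0.0106]
eef_rot: [3.141, -0.001, 1.243]
force: [-0.1, -1.2, 6.2]
grip_width: 0.0438
grip_force: 15.0
```

Request:
send_rows:
  motion:
    - [[0,0,0],[0,0,0],-1]
    - [[0,0,0],[0,0,0],-1]
    - [[0,0,-0.3],[0,0,0],-1]
    - [[0,0,-0.7],[0,0,0],-1]
    - [[0,0,-1],[0,0,0],-1]
    - [[0,0,-1],[0,0,-0.8],-1]
    - [[0,0,-1],[0,0,-0.8],-1]
    - [[0,0,0],[0,0,-0.8],-1]
    - [[0,0,0],[0,0,-0.87],-1]
    - [[0,0,0],[0,0,0],-1]
    - [[0,0,0],[0,0,0],-1]

```text
time_s: 23.95
ee_pos: [0.5988, 0.3314, 0.1297]
eef_rot: [-3.141, 0.0, 1.632]
force: [-0.7, -1.1, -0.2]
grip_width: 0.0438
grip_force: 15.0
```

Run:
```python
from m2 import *
from m import rect
togo(531.8,-80.4,93.8,.05)
c=snap('wrist');W=cloud(c);o=get_obs();zt=o['ee_pos'][2]+.008
m=(abs(W[...,2]-zt)<.006);nn,l,s,_=cv2.connectedComponentsWithStats(m.astype(np.uint8))
for i in range(1,nn):
    if 1000<s[i,4]<40000: print(s[i],W[l==i][:,2].mean(),rect(W[l==i]))
```

```text
t 23.95 rz -0.04 shift [-13.55  -3.14   2.66] pos [0.5988 0.3314 0.1297] [-3.141  0.     1.632] 0.04384350402707481 [-0.7 -1.1 -0.2]
[  246   250   161   100 10484] 0.1382774855072968 (array([599.1, 331.2]), array([67.4, 45. ]), 3.4)
```

Request:
send_rows:
  motion:
    - [[-0.95,-0.22,-0.2],[0,0,-0.04],-1]
    - [[-0.95,-0.22,0],[0,0,0],-1]
    - [[-0.95,-0.22,0],[0,0,0],-1]
    - [[-0.95,-0.22,0],[0,0,0],-1]
    - [[-0.95,-0.22,0],[0,0,0],-1]
    - [[-0.95,-0.22,0],[0,0,0],-1]
    - [[-0.95,-0.22,0],[0,0,0],-1]
    - [[-0.95,-0.22,0],[0,0,0],-1]
    - [[-0.95,-0.22,0],[0,0,0],-1]
    - [[-0.95,-0.22,0],[0,0,0],-1]
    - [[-0.95,-0.22,0],[0,0,0],-1]
    - [[-0.95,-0.22,0],[0,0,0],-1]

```text
time_s: 25.2
ee_pos: [0.5431, -0.0164, 0.1357]
eef_rot: [3.142, 0.0, 1.638]
force: [0.5, -0.1, -0.7]
grip_width: 0.0437
grip_force: 15.0
```

Request:
send_rows:
  motion:
    - [[-0.95,-0.22,0],[0,0,0],-1]
    - [[-0.95,-0.22,0],[0,0,0],-1]
    - [[-0.2,0,0],[0,0,0],-1]
    - [[0,0,0],[0,0,0],-1]
    - [[0,0,0],[0,0,0],-1]

```text
time_s: 25.7
ee_pos: [0.5347, -0.0782, 0.1355]
eef_rot: [-3.142, -0.0, 1.64]
force: [0.1, 0.6, -0.3]
grip_width: 0.0439
grip_force: 15.0
```

Run:
```python
from m2 import *
togo(531.8,-80.4,93.8,.05)
```

```text
t 25.7 rz 0.02 shift [-0.07 -0.1   2.85] pos [ 0.5347 -0.0782  0.1355] [-3.142 -0.     1.64 ] 0.043865361465303176 [ 0.1  0.6 -0.3]
```

Request:
send_rows:
  motion:
    - [[-0.07,-0.1,0.5],[0,0,0.02],-1]
    - [[0,0,0.9],[0,0,0],-1]
    - [[0,0,0.8],[0,0,0],-1]
    - [[0,0,0.65],[0,0,0],-1]
    - [[0,0,0.15],[0,0,0],-1]
    - [[0,0,0.15],[0,0,0],-1]
    - [[0,0,0.1],[0,0,0],-1]
    - [[0,0,0.1],[0,0,0],-1]
    - [[0,0,0],[0,0,0],-1]

```text
time_s: 26.6
ee_pos: [0.5319, -0.0813, 0.0353]
eef_rot: [3.141, 0.0, 1.638]
force: [-0.5, -0.3, 0.1]
grip_width: 0.0438
grip_force: 15.0
```

Run:
```python
from m2 import *
togo(531.8,-80.4,93.8,.029)
```

```text
t 26.6 rz 0.0 shift [ 0.03 -0.    0.21] pos [ 0.5319 -0.0813  0.0353] [3.141 0.    1.638] 0.043754577703616473 [-0.5 -0.3  0.1]
```

Request:
send_rows:
  motion:
    - [[0.03,0,0.05],[0,0,0],-1]
    - [[0,0,0.07],[0,0,0],-1]
    - [[0,0,0.07],[0,0,0],-1]
    - [[0,0,0],[0,0,0],-1]

```text
time_s: 27.0
ee_pos: [0.5315, -0.0804, 0.0291]
eef_rot: [-3.141, -0.0, 1.638]
force: [0.0, -0.7, -0.2]
grip_width: 0.0438
grip_force: 15.0
```

Request:
send_rows:
  motion:
    - [[0,0,0],[0,0,0],0.2]
    - [[0,0,0],[0,0,0],0.2]
    - [[0,0,0],[0,0,0],0.2]
    - [[0,0,-0.3],[0,0,0],0.2]
    - [[0,0,-0.5],[0,0,0],0.2]
    - [[0,0,0],[0,0,0],-1]
    - [[0,0,0],[0,0,0],-1]
    - [[0,0,0],[0,0,0],-1]
    - [[0,0,0],[0,0,0],-1]
    - [[0,0,0],[0,0,0],-1]
    - [[0,0,0],[0,0,0],-1]

```text
time_s: 28.1
ee_pos: [0.5316, -0.0804, 0.0531]
eef_rot: [-3.141, -0.0, 1.638]
force: [0.9, -0.3, -0.0]
grip_width: 0.0121
grip_force: 0.0
```

Run:
```python
from m2 import *
from m import rect
togo(531.8,-80.4,93.8,.036)
c=snap('wrist','w7.png');W=cloud(c);m=(abs(W[...,2]-.036)<.005)
nn,l,s,_=cv2.connectedComponentsWithStats(m.astype(np.uint8))
for i in range(1,nn):
    if 1000<s[i,4]<40000: P=W[l==i];r=rect(P);print(s[i],P[:,2].mean(),r,pan(r[0]))
```

```text
t 28.1 rz 0.0 shift [-0.    0.01  0.57] pos [ 0.5316 -0.0804  0.0531] [-3.141 -0.     1.638] 0.012092568807526688 [ 0.9 -0.3 -0. ]
[ 551    0   54  323 1961] 0.03809883330309988 (array([641.3, -19.7]), array([  3.2, 145. ]), 3.8) [[67.9706357  -7.26103871]]
[ 282  235   91   88 5088] 0.035513567892001593 (array([531.8, -79.6]), array([44.1, 44.6]), 3.7) [[-45.21256384 -59.87114556]]
```

Well centred. I'll press it home.

Request:
send_rows:
  motion:
    - [[0,0,0],[0,0,0],-1]
    - [[0,0,0],[0,0,0],-1]
    - [[0,0,0.4],[0,0,0],-1]
    - [[0,0,0.15],[0,0,0],-1]
    - [[0,0,0.1],[0,0,0],-1]
    - [[0,0,0.1],[0,0,0],-1]
    - [[0,0,0.1],[0,0,0],-1]
    - [[0,0,0.05],[0,0,0],-1]
    - [[0,0,0.04],[0,0,0],-1]
    - [[0,0,0.03],[0,0,0],-1]
    - [[0,0,0],[0,0,0],-1]
  squeeze: 20

```text
time_s: 29.25
ee_pos: [0.5318, -0.0805, 0.0261]
eef_rot: [3.141, 0.0, 1.638]
force: [-12.8, 1.5, 27.5]
grip_width: 0.0005
grip_force: 13.7
```

Home. I'll lift off and check everything.

Request:
send_rows:
  motion:
    - [[0,0,-0.1],[0,0,0],-1]
    - [[0,0,-0.5],[0,0,0],-1]
    - [[0,0,-1],[0,0,0],-1]
    - [[0,0,-1],[0,0,0],-1]
    - [[0,0,-1],[0,0,0],-1]
    - [[0,0,-1],[0,0,0],-1]
    - [[0.7,0,-1],[0,0,0],-1]
    - [[0.7,0,-1],[0,0,0],-1]
    - [[0.7,0,-0.5],[0,0,0],-1]
    - [[0,0,0],[0,0,0],-1]
    - [[0,0,0],[0,0,0],-1]

```text
time_s: 30.35
ee_pos: [0.5273, -0.0177, 0.2366]
eef_rot: [-3.141, 0.0, 1.638]
force: [-0.4, 0.1, -0.5]
grip_width: 0.0004
grip_force: 0.0
```

Run:
```python
from m2 import *
from m import rect
c=snap('wrist','w8.png');W=cloud(c);P=np.full(W.shape[:2]+(2,),0.);P[...]=((W[...,:2]*1000-C0)@RP.T)
def zat(x,y,h=5):
    m=(abs(P[...,0]-x)<h)&(abs(P[...,1]-y)<h);return m.sum(),W[m][:,2].mean().round(4) if m.any() else None
for k,p in dict(long=(-45,45),longA=(-45,72),longB=(-45,18),sq=(-45,-60),sqA=(-45,-76),sqB=(-45,-44),panel=(0,0),panel2=(-85,-20)).items(): print(k,zat(*p))
m=(W[...,2]>.0425)&(W[...,2]<.06)&(abs(P[...,1])<100)&(P[...,0]>30);print('dowel',m.sum(),rect(W[m]),pan(rect(W[m])[0]))
togo(0,0,0,0)
```

```text
long (np.int64(121), np.float64(0.0274))
longA (np.int64(1351), np.float64(0.3791))
longB (np.int64(1124), np.float64(0.3252))
sq (np.int64(96), np.float64(0.0274))
sqA (np.int64(19), np.float64(0.0273))
sqB (np.int64(109), np.float64(0.0274))
panel (np.int64(114), np.float64(0.0273))
panel2 (np.int64(103), np.float64(0.0273))
dowel 6363 (array([728.2,  -5.8]), array([177.2, 198.5]), 3.9) [[155.59367962   0.92566839]]
t 30.4 rz 13.65 shift [-17.57  -0.6    7.87] pos [ 0.5271 -0.018   0.2361] [-3.14  -0.     1.638] 0.0005823589718125873 [ 0.5 -0.4 -0.7]
```

View pics/w8.png

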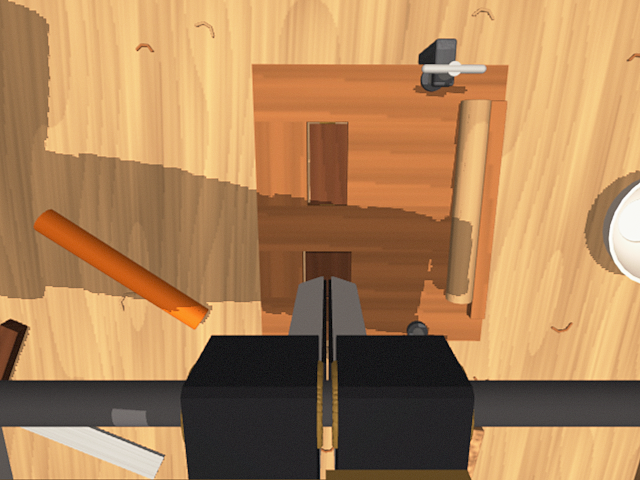

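Both blocks are flush at (328,163) and (327,268), and the dowel lies by the strip at about (470,200). I'll check the dowel's position precisely.

Run:
```python
from m2 import *
c=snap('wrist');W=cloud(c);P=(W[...,:2]*1000-C0)@RP.T+0
for y in range(-80,90,20):
    m=(abs(P[...,1]-y)<6)&(P[...,0]>50)&(P[...,0]<110)&(W[...,2]<.07);x=P[m][:,0];z=W[m][:,2]*1000-1.35
    k=(z>42);A=np.c_[x[k]**2*0+1,x[k],];# circle fit: known r=12.5
    s=np.linalg.lstsq(np.c_[2*x[k],2*z[k],np.ones(k.sum())],x[k]**2+z[k]**2,rcond=None)[0]
    near=x[z>30].min() if (z>30).any() else None
    print(y,k.sum(),'circle',s[:2].round(1),np.sqrt(s[2]+s[0]**2+s[1]**2).round(1),'near side',near)
m=(W[...,2]*1000>37)&(W[...,2]*1000<43)&(P[...,0]>90)&(P[...,0]<115)&(abs(P[...,1])<90);print('strip top x',np.percentile(P[m][:,0],[1,99]))
```

```text
-80 130 circle [79.9 38. ] 12.7 near side 67.01982335410777
-60 316 circle [80.  38.5] 12.4 near side 66.84681943983864
-40 327 circle [79.5 39.8] 11.3 near side 66.98954711048536
-20 338 circle [80.5 37.7] 13.3 near side 67.101473079342
0 351 circle [80.3 38.1] 12.8 near side 66.79314338092564
20 369 circle [79.8 38.9] 12.1 near side 66.60598495900109
40 383 circle [79.5 39.6] 11.4 near side 67.0553610689656
60 409 circle [79.6 39.4] 11.5 near side 66.82138344587955
80 406 circle [79.6 39.3] 11.8 near side 67.03485480495274
strip top x [ 92.38097007 105.9061931 ]
```

```bash
python3 -c "
from station import *
print(hand_in())"
```

```text
the job is handed in; nothing more can be done
None
```

The job is handed in: the dowel was rolled against the stop strip first, then both walnut blocks were pressed flush with the panel in their recesses, and nothing else was touched (about 30 s of the 72 s used).

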